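# Press the gift carton into the labeller's corner and hold it for its label

### The arm

A 6-joint arm with a two-finger parallel gripper is mounted at the origin on the work surface. World frame = base frame: x ahead of the robot, y to its left, z up, the work surface at z = 0. Lengths are in m, angles in rad, forces in N, time in s.
With the tool pointing down it reaches from about 0.425 to 0.95 m from the base axis. Payload 3.5 kg.
Tool frame: the origin (TCP) lies on the centre line of the jaws, within the pads' length; the fingertips stand 14 mm ahead of it and the grasp point (between the pads) lies 5 mm behind it (ctrl.finger_overhang is the distance from the TCP to the fingertips, in m); z points along the fingers, y is the line along which they close (so a half turn about z gives the same grasp; the last joint's range is limited). The gripper opens to 85 mm and grips with 20 to 120 N. Pads are 22 mm wide; open, the fingers measure 114 mm over their backs; the gripper's body (76 mm by 85 mm) begins 54 mm behind the grasp point. The pads swing forward as they close: fully open they stand 13 mm farther back than shut.
Start: joints at [-1.392, 0.286, 1.577, -0, 1.279, -0.15], TCP at [0.218, -0.639, 0.245] pointing down, gripper open.
Joint ranges: [-2.77, 2.77], [-0.9, 2.22], [0.21, 2.48], [-1.53, 4.67], [0.24, 2.81], [-2.84, 2.84]. Speed limits (rad/s): [2.79, 2.79, 3.14, 3.14, 3.14, 3.14].

### API

Orientations are given as a unit quaternion [x, y, z, w].
In Python, from plant import ctrl gives the robot as it stands.
- The arm moves only by the tool send_rows, never from a script. Its argument "moves" is text: rows parted by semicolons, each of 7 numbers parted by spaces: the turn, a rotation vector about the tool's x, y, z in units of 360 degrees (1.0 is 360 degrees), then the shift along the tool's x, y, z in units of 20 cm (1.0 is 20 cm), then the gripper's target within -1 to 1 (fully open at 1, half-way at 0, shut at -1). A call has 1 to 12 rows; each row is the pose to reach, as a shift and turn from the pose commanded when the call began, along the tool's axes at that moment, turning the shorter way round; what a row does not reach only later rows make up. A row lasts 1/8 s, in which the tool goes at most 62.5 mm and 10.7 degrees, less where a joint would pass 70% of its speed; a pose out of reach is approached as far as the arm can. A call with a number of a shift or a turn outside -1 to 1 is refused whole. A call with a gripper value outside its range is refused whole. The fingers move at their own pace and stop on an object; "newtons" is the grip in N (left out, the last holds). Time passes only in rows, so rows that repeat a pose let the fingers close. It gives the time, the measured TCP pose, the force, the opening and the grip force at its end, in the units of the state.
- ctrl.get_state(): the state, without advancing time (a new reading comes with each control period).
- ctrl.read_camera(name): name is "scene" or "side" or "wrist"; returns a dict with "image" (384x512x3 uint8, red, green, blue), "fovy" (degrees; the focal length in pixels is half the picture's height over the tangent of half this angle, whatever the lens; pixels are square), "cx", "cy" (the principal point, pixels), "distortion" ([k1, k2, p1, p2, k3] as OpenCV has them; the pictures are not rectified), "extrinsics" (4x4, takes a point from camera to world coordinates). Camera axes: x right, y up, looking along -z (the intrinsics and any distortion apply to the point x, -y, -z); pixel columns grow to the right and rows downward; lengths in m; the calibration is good to about 2 mm. A picture is of the moment at which its call begins. There is no depth.
- ctrl.sign_off(): hands the job in; it is judged then, once.
The state is a dict: "time": time; "qpos": joint angles; "dq": joint speeds; "joint_efforts": joint torques, N m; "eef_pos": TCP position; "tcp_rot": TCP orientation; "contact_force": force on the tool from outside, world axes, zero at the start; "wrist_torque": the same for the moment, N m; "opening": opening from 0.0 (shut) to 1.0 (fully open); "finger_force": force on a finger pad.
Only numpy, scipy, OpenCV 4.12 (cv2) and the standard library are available. Lean on these libraries where they do the work, as an engineer would, in place of code of your own. Each camera call takes 0.05 s, during which the arm holds its last target. There are 200 camera calls.

### The job

One gift carton on the counter has no white label yet: pick it up and stand it upright on the label applicator's two white rails, long side towards the back stop and still clear of both spring switch plungers. Then slide it along the rails into the corner until it sits square and flush against the back stop and the side stop at once, with both plungers pushed right in, and finish there still holding it pressed against both stops (do not let go: the plungers would push it out), firmly but without crushing it. Leave the labelled cartons and everything else on the counter where they are.

Things in the scene. Friction and masses are not known exactly. Their poses are not given: they have to be found in the camera images.
- carton_center (a point): centre (half-way up, 38 mm above its underside) of the carton without a label: brown cardboard, orange band round it, 60 mm along its x, 90 mm along its y, 76 mm tall, about 0.2 to 0.4 kg, rigid. Either end may face the side stop. It is gripped across the 60 mm
- done_a_center (a point): centre of a carton of the same make and size that already has a white label on one end and folded over onto its top: not to be moved
- done_b_center (a point): centre of the second labelled carton, same size and look: not to be moved
- nest (a point): where the carton's centre is when fully home in the applicator's corner, 103 mm above the table; same axes as the applicator. Home, the carton's x is parallel to the nest's x (either way round) and its underside is on the rails, 65 mm above the table
- labeller: the label applicator, fixed; its place and yaw vary. Origin on the table under the nest; x points to the back stop, y away from the side stop, so the carton goes home along +x and -y. Tall parts only on the -y side: label pad at y = -80 mm, 101 to 135 mm above the table; from -130 mm the tamp cylinder; from -205 mm the white head, 236 mm tall. Elsewhere nothing is higher than 89 mm
- rails: two white plastic rails that carry the carton: along the applicator's x from -75 to +28 mm, each 10 mm wide, centred at y = +25 and -25 mm, tops 65 mm above the table. Same origin and axes as the applicator
- back_stop: steel back stop, two 40 mm pads with a gap for the plunger, 10 mm thick; face at x = +30 mm of the applicator, y = -50 to +50 mm; top 87 mm above the table, 22 mm above the rails: fingers on the carton must stay above it. Behind it a switch body to x = +82 mm, top 89 mm. Origin and axes as the applicator
- side_stop: steel side stop, its face at y = -45 mm of the applicator, from x = -35 to +28 mm, top 87 mm above the table, 10 mm thick; behind it a switch body up to y = -94 mm, top 89 mm above the table. Same origin and axes as the applicator
- back_switch (a joint): brass plunger (10 mm across) of the limit switch in the middle of the back stop, 76 mm above the table: 0 when free, standing 5 mm out of the stop's face; 0.005 m when pushed flush. The spring pushes back with 2.5 to 4 N
- side_switch (a joint): the same plunger in the side stop, at the applicator's x = 0: 0 when free and 5 mm out, 0.005 m when flush, same spring
- jar_a: clear glass jar with black lid, 77 mm across, 74 mm tall, origin under its centre: leave alone
- jar_b: second such jar: leave alone
- roll: spare roll of labels standing on the table, 90 mm across, 50 mm tall, origin under its centre: leave alone
- card: blank white price card in a black foot, 90 mm wide, 66 mm tall, origin under its centre: leave alone
- flask: green glass flask, 84 mm across at the foot, 150 mm tall, origin under its centre: leave alone
Not all that is in view belongs to the job. Leave any turquoise or yellow look-alike of the part that bears carton_center alone.

How it is judged:
On the way:
1. the carton stands upright on the two rails, long side towards the back stop, with both plungers still free (z of carton_center in the frame of nest between -0.004 and 0.004 m and angle between carton_center's own z axis and vertical below 0.07 rad and contact force between carton and rails above 0.8 N and angle between the x axis of carton_center and the x axis of nest, either way round below 0.2 rad and value of joint each of back_switch, side_switch below 0.0015 m), for 0.2 s.
At the end, for the whole second after the job is handed in: carton still, upright (4 degrees) on the rails, square (2 degrees), within 3 mm of home, bearing on each stop with at least 1.5 N, both plungers in by at least 4 of 5 mm, the gripper still holding or pressing it; everything else within 20 mm of where it stood (z of carton_center in the frame of nest between -0.004 and 0.004 m and angle between carton_center's own z axis and vertical below 0.07 rad and value of joint each of back_switch, side_switch above 0.004 m and contact force between carton and back_stop above 1.5 N and contact force between carton and side_stop above 1.5 N and contact force between the fingers and carton above 1 N and angle between the x axis of carton_center and the x axis of nest, either way round below 0.035 rad and x of carton_center in the frame of nest between -0.003 and 0.003 m and y of carton_center in the frame of nest between -0.003 and 0.003 m and linear speed of carton below 0.01 m/s and distance of each of done_a_center, done_b_center, jar_a, jar_b, roll, card, flask from where it was at the start of the episode below 0.02 m); the arm keeps its last pose, push and grip.
It fails at once if the carton is crushed against a stop (more than 50 N) (contact force between carton and back_stop above 50 N or contact force between carton and side_stop above 50 N).
It fails at once if a labelled carton or another thing on the counter is shifted by more than 20 mm (distance of any of done_a_center, done_b_center, jar_a, jar_b, roll, card, flask from where it was at the start of the episode above 0.02 m).
It also fails if it takes over 58 s, if anything falls off the work surface, if the arm or the gripper's body presses on something with over 40 N, if the wrist force passes 120 N, or if a joint passes its speed limit or range.

## Working session

There is one attempt and no reset: what is moved stays moved. The work goes in short steps, Python scripts to look and compute and a tool call to move; the robot and the scene stay as the last step left them, time stands still between calls to the robot, and variables do not carry over. Pictures are saved under pics/ and viewed, at most 10 in all, crops included, and the job is handed in when it is done.

Besides the shell and the picture viewer there is one more tool, called after "Request:" by a JSON object that holds its "name" and its "arguments", one argument or row to a line. send_rows: Moves the arm, as the interface text tells. Its arguments: {"type":"object","properties":{"moves":{"type":"string"},"newtons":{"type":"number"}},"required":["moves"]}

```bash
ls; mkdir -p pics; cat > h.py <<'E'
import numpy as np, cv2
from scipy.spatial.transform import Rotation as R
from plant import ctrl
def cam(n):
    d=ctrl.read_camera(n); h,w=d["image"].shape[:2]
    f=h/2/np.tan(np.radians(d["fovy"])/2)
    d["K"]=np.array([[f,0,d["cx"]],[0,f,d["cy"]],[0,0,1.]]); d["D"]=np.array(d["distortion"],float); d["E"]=np.array(d["extrinsics"]); return d
def save(d,n,crop=None,s=1):
    im=d["image"][:,:,::-1]
    if crop: x0,y0,x1,y1=crop; im=im[y0:y1,x0:x1]
    cv2.imwrite("pics/"+n,cv2.resize(im,None,fx=s,fy=s,interpolation=cv2.INTER_CUBIC))
def world(d,uv,z):
    p=cv2.undistortPoints(np.array(uv,float).reshape(-1,1,2),d["K"],d["D"]).reshape(-1,2)
    r=np.c_[p[:,0],-p[:,1],-np.ones(len(p))]@d["E"][:3,:3].T; o=d["E"][:3,3]
    z=np.broadcast_to(np.asarray(z,float),(len(p),))
    return o+r*((z-o[2])/r[:,2])[:,None]
def proj(d,P):
    q=(np.atleast_2d(P)-d["E"][:3,3])@d["E"][:3,:3]; q=q*[1,-1,-1]
    return cv2.projectPoints(q,np.zeros(3),np.zeros(3),d["K"],d["D"])[0].reshape(-1,2)
E
python3 - <<'E'
from h import *
import pickle
a={n:cam(n) for n in("scene","side","wrist")}
pickle.dump(a,open("c0.pkl","wb"))
for n in a: print(n,a[n]["E"].round(3).tolist(),a[n]["fovy"])
save(a["scene"],"scene0.png",None,1.5);save(a["side"],"side0.png",None,1.5)
s=ctrl.get_state();print(s)
E
```

```text
pics
scene [[0.508, -0.649, 0.566, 1.242], [0.861, 0.37, -0.349, -0.28], [0.018, 0.665, 0.747, 0.994], [0.0, 0.0, 0.0, 1.0]] 46.679593848335074
side [[-0.696, 0.368, -0.616, -0.132], [-0.718, -0.376, 0.586, 0.785], [-0.016, 0.85, 0.526, 0.7], [0.0, 0.0, 0.0, 1.0]] 48.95773880800205
wrist [[0.323, 0.905, 0.278, 0.289], [-0.946, 0.31, 0.093, -0.615], [-0.002, -0.293, 0.956, 0.372], [0.0, 0.0, 0.0, 1.0]] 67.41210565228663
{'time': 0.15, 'qpos': array([-1.39200172e+00,  2.87037059e-01,  1.57783929e+00, -2.97046494e-05,
        1.27850672e+00, -1.49986007e-01]), 'dq': array([ 0.00018885, -0.00430568, -0.00386176,  0.00021903,  0.00097753,
       -0.00041834]), 'joint_efforts': array([ 1.55722053e-03, -4.06603861e+01, -2.93140465e+01, -9.59828935e-05,
        3.97364900e-03, -8.60063434e-07]), 'eef_pos': array([ 0.21789737, -0.63837305,  0.2442157 ]), 'tcp_rot': array([ 9.86517218e-01,  1.63655056e-01, -2.71114929e-05, -8.94911682e-04]), 'contact_force': array([0.72880089, 0.14834574, 0.20510533]), 'wrist_torque': array([0.00303419, 0.03099845, 0.0427726 ]), 'finger_force': 0.0, 'opening': 1.0000244366568949}
```

View pics/scene0.png

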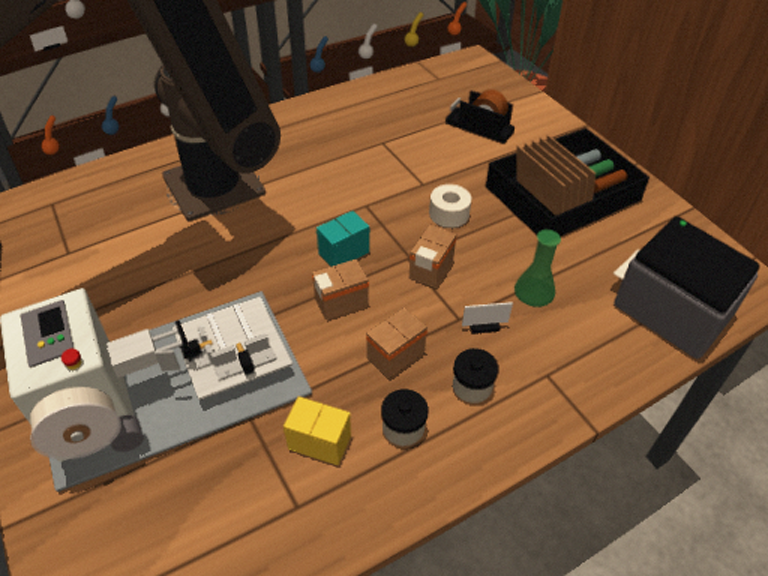

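View pics/side0.png

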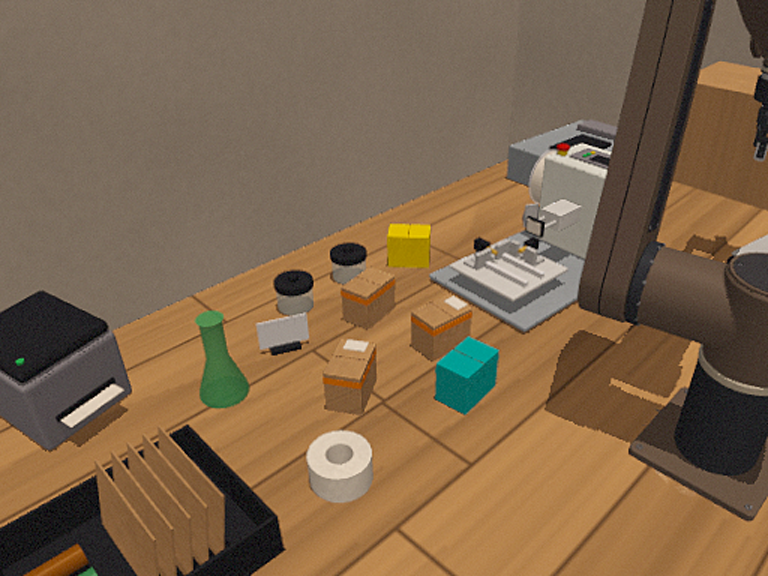

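The unlabelled carton is at about (397,343) in the enlarged scene view and (368,297) in the side view. The applicator is at (235,350) in the scene view, with its white head on the left. I'll enlarge both.

```bash
python3 - <<'E'
from h import *
import pickle
a=pickle.load(open("c0.pkl","rb"))
im=a["scene"]["image"][:,:,::-1]
c1=cv2.resize(im[190:270,110:215],None,fx=5,fy=5,interpolation=cv2.INTER_CUBIC)  # applicator
c2=cv2.resize(im[195:260,235:295],None,fx=4,fy=4,interpolation=cv2.INTER_CUBIC)
o=np.zeros((400,525+240,3),np.uint8);o[:,:525]=c1;o[:260,525:]=c2
cv2.imwrite("pics/crop0.png",o)
E
```

```text
(no output)
```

View pics/crop0.png

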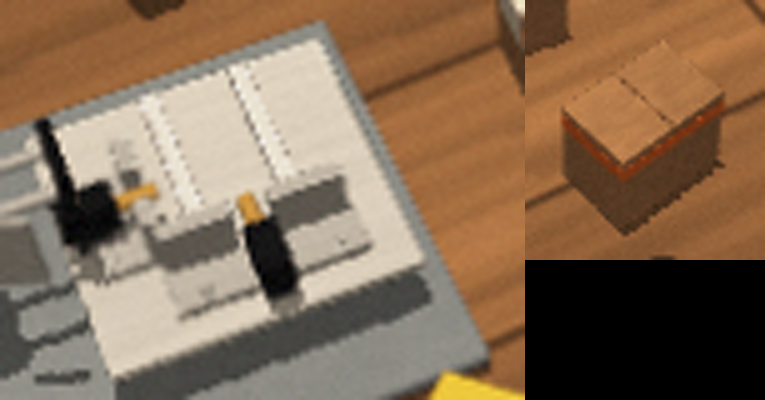

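```bash
python3 - <<'E'
from h import *
import pickle
from scipy.optimize import least_squares
a=pickle.load(open("c0.pkl","rb")); d=a["scene"]
q=np.array([(562,110),(663,42),(723,95),(623,165)],float)
uv=np.c_[235+(q[:,0]-525+.5)/4-.5,195+(q[:,1]+.5)/4-.5]
W=world(d,uv,.076);print(W.round(4));print([np.linalg.norm(W[i]-W[i-1]).round(4) for i in range(4)],W.mean(0))
e=(W[3]-W[0])+(W[2]-W[1]);print("edge dirs",e,np.degrees(np.arctan2(e[1],e[0])))
e=(W[1]-W[0])+(W[2]-W[3]);print(e,np.degrees(np.arctan2(e[1],e[0])))
q=np.array([(150,98),(240,67),(243,197),(157,190)],float)
uv=np.c_[110+(q[:,0]+.5)/5-.5,190+(q[:,1]+.5)/5-.5]
print(world(d,uv,[.065,.065,.076,.076]).round(4))
M=np.array([(-75,-25,65),(-75,25,65),(25,0,76),(0,-40,76)])/1e3
def T(p): return M@R.from_euler('z',p[2]).as_matrix().T+[p[0],p[1],0]
for y0 in(0,1.5,3,-1.5):
  r=least_squares(lambda p:(proj(d,T(p))-uv).ravel(),[.75,-.25,y0])
  print(r.x,np.degrees(r.x[2]),r.cost,r.fun.round(1))
E
```

```text
[[0.615  0.0677 0.076 ]
 [0.5982 0.1555 0.076 ]
 [0.6568 0.1659 0.076 ]
 [0.673  0.0796 0.076 ]]
[np.float64(0.0592), np.float64(0.0893), np.float64(0.0596), np.float64(0.0878)] [0.63577665 0.11716446 0.076     ]
edge dirs [0.11664965 0.02235223 0.        ] 10.847444509492814
[-3.30560246e-02  1.74046247e-01 -2.22044605e-16] 100.75391209213925
[[ 0.4285 -0.1531  0.065 ]
 [ 0.4323 -0.1017  0.065 ]
 [ 0.5251 -0.1361  0.076 ]
 [ 0.4987 -0.1736  0.076 ]]
[ 0.50301934 -0.13401618 -0.09227801] -5.287140579645877 0.8043354424363902 [ 0.1 -0.8 -0.4 -0.3  0.3  0.8 -0.   0.2]
[ 0.50301934 -0.13401618 -0.09227801] -5.287140450660879 0.8043354424363974 [ 0.1 -0.8 -0.4 -0.3  0.3  0.8 -0.   0.2]
[ 0.50301934 -0.13401619  6.19090725] 354.71285702773844 0.8043354424370921 [ 0.1 -0.8 -0.4 -0.3  0.3  0.8 -0.   0.2]
[ 0.50301934 -0.13401619 -0.09227803] -5.28714148846961 0.8043354424363034 [ 0.1 -0.8 -0.4 -0.3  0.3  0.8 -0.   0.2]
```

Request:
{"name": "send_rows", "arguments": {
  "moves": "0 0 0 0 0 -0.5 1;0 0 0 0 0 -0.5 1;0 0 0 0.72 -0.64 -0.5 1;0 0 0 0.72 -0.64 -0.5 1;0 0 0 0.72 -0.64 -0.5 1;0 0 0 0.72 -0.64 -0.5 1"
}}

```text
time: 0.9
eef_pos: [0.3146, -0.4681, 0.3455]
tcp_rot: [0.986, 0.166, 0.0, -0.0]
contact_force: [-0.7, -0.7, -0.3]
opening: 1.0
finger_force: 0.0
```

Request:
{"name": "send_rows", "arguments": {
  "moves": "0 0 0 0.72 -0.64 0 1;0 0 0 0.72 -0.64 0 1;0 0 0 0.72 -0.64 0 1;0 0 0 0.72 -0.64 0 1"
}}

```text
time: 1.4
eef_pos: [0.4091, -0.3014, 0.3454]
tcp_rot: [0.986, 0.166, 0.0, 0.0]
contact_force: [-0.3, -0.6, 0.6]
opening: 0.998
finger_force: 0.0
```

Request:
{"name": "send_rows", "arguments": {
  "moves": "0 0 -0.183 0.72 -0.64 0 1;0 0 -0.183 0.72 -0.64 0 1;0 0 -0.183 0.72 -0.64 0 1;0 0 -0.183 0.72 -0.64 0 1;0 0 -0.183 0.72 -0.64 0.1 1;0 0 -0.183 0.72 -0.64 0.2 1;0 0 -0.183 0.72 -0.64 0.2 1;0 0 -0.183 0.72 -0.64 0.2 1"
}}

```text
time: 2.4
eef_pos: [0.5031, -0.1371, 0.306]
tcp_rot: [0.74, 0.672, 0.0, 0.0]
contact_force: [-0.8, 0.0, 0.5]
opening: 0.999
finger_force: 0.0
```

```bash
python3 - <<'E'
from h import *
import pickle
d=cam("wrist"); pickle.dump(d,open("c1.pkl","wb")); save(d,"w1.png",None,1.5)
s=ctrl.get_state(); print(s["time"],s["eef_pos"],R.from_quat(s["tcp_rot"]).as_matrix().round(3))
E
```

```text
2.45 [ 0.50325133 -0.13695673  0.30641947] [[ 0.095  0.995  0.001]
 [ 0.995 -0.095 -0.001]
 [-0.001  0.001 -1.   ]]
```

View pics/w1.png

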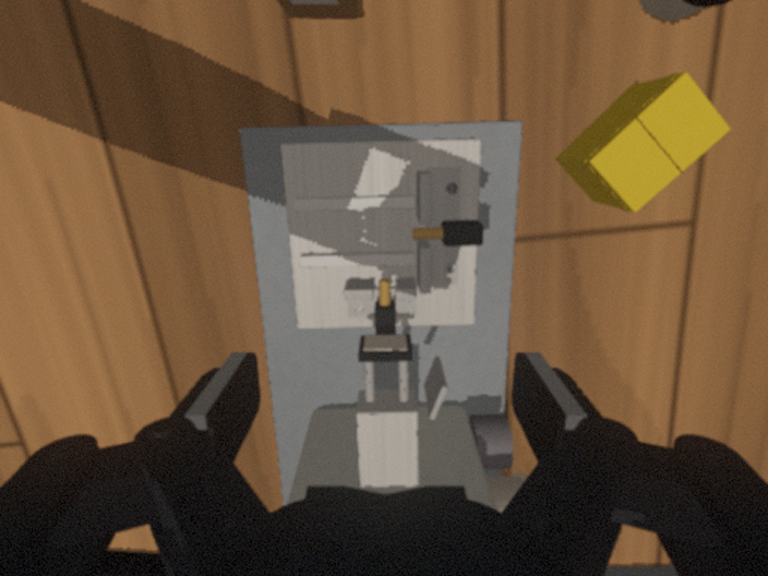

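The wrist view shows the applicator from above: back plunger tip near (413,234), side tip near (384,280), and rails at rows 203 and 260. I'll enlarge it.

```bash
python3 - <<'E'
from h import *
import pickle
d=pickle.load(open("c1.pkl","rb")); d["image"]=cv2.convertScaleAbs(d["image"],alpha=1.6,beta=0); save(d,"w1c.png",(180,100,330,215),5)
E
```

```text
(no output)
```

View pics/w1c.png

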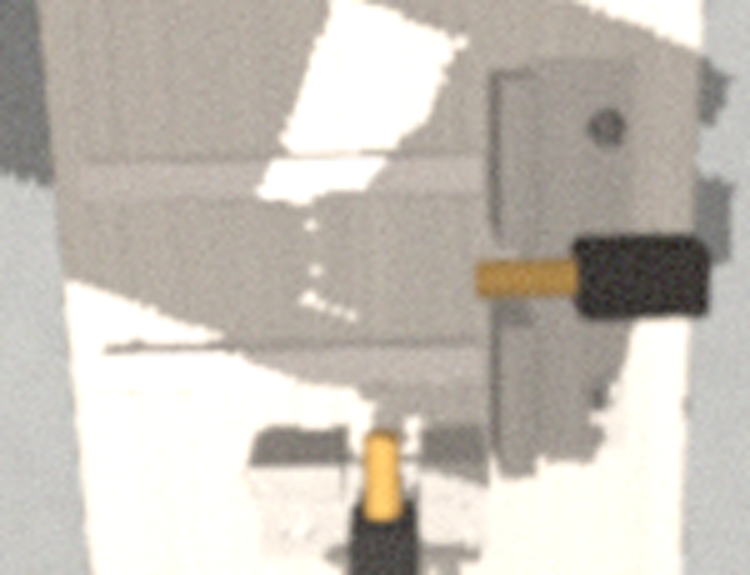

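```bash
python3 - <<'E'
from h import *
import pickle
from scipy.optimize import least_squares
d=pickle.load(open("c1.pkl","rb"))
q=np.array([(77,179),(106,367),(482,174),(481,364),(478,279),(382,433),(250,466),(501,73),(500,475)],float)
uv=np.c_[180+(q[:,0]+.5)/5-.5,100+(q[:,1]+.5)/5-.5]
M=np.array([(-75,25,65),(-75,-25,65),(28,25,65),(28,-25,65),(25,0,76),(0,-40,76),(-35,-45,87),(30,50,87),(30,-50,87)])/1e3
def T(p): return M@R.from_euler('z',p[2]).as_matrix().T+[p[0],p[1],0]
r=least_squares(lambda p:(proj(d,T(p))-uv).ravel(),[.503,-.134,-.09],loss='soft_l1')
print(r.x,np.degrees(r.x[2]));print(r.fun.reshape(-1,2).round(2).tolist())
print("d",d["D"])
E
```

```text
[ 0.50137215 -0.13515736 -0.07204927] -4.128119001759089
[[0.85, 0.33], [-1.67, 0.69], [0.74, -0.53], [1.04, -0.47], [-0.21, -0.39], [-0.04, -0.51], [-1.06, -0.16], [-0.15, 0.51], [0.02, 0.62]]
d [0.02546834 0.         0.         0.         0.        ]
```

Request:
{"name": "send_rows", "arguments": {
  "moves": "0 0 0 0.663 0.27 0 1;0 0 0 0.663 0.27 0 1;0 0 0 0.663 0.27 0 1"
}}

```text
time: 2.82
eef_pos: [0.5701, -0.0067, 0.3066]
tcp_rot: [0.738, 0.674, 0.001, 0.001]
contact_force: [-0.6, 0.1, -0.3]
opening: 1.0
finger_force: 0.0
```

Request:
{"name": "send_rows", "arguments": {
  "moves": "0 0 -0.0454 0.663 0.27 0 1;0 0 -0.0454 0.663 0.27 0.2 1;0 0 -0.0454 0.663 0.27 0.3 1;0 0 -0.0454 0.663 0.27 0.3 1;0 0 -0.0454 0.663 0.27 0.3 1"
}}

```text
time: 3.45
eef_pos: [0.6353, 0.1171, 0.2468]
tcp_rot: [0.636, 0.772, 0.0, 0.001]
contact_force: [0.4, -1.6, 0.2]
opening: 1.001
finger_force: 0.0
```

```bash
python3 - <<'E'
from h import *
import pickle
d=cam("wrist"); pickle.dump(d,open("c2.pkl","wb")); save(d,"w2.png",None,1.5)
s=ctrl.get_state(); print(s["time"],s["eef_pos"],R.from_quat(s["tcp_rot"]).as_matrix().round(3))
E
```

```text
3.5 [0.63554731 0.11686531 0.24757793] [[-0.19   0.982  0.003]
 [ 0.982  0.19  -0.   ]
 [-0.001  0.003 -1.   ]]
```

View pics/w2.png

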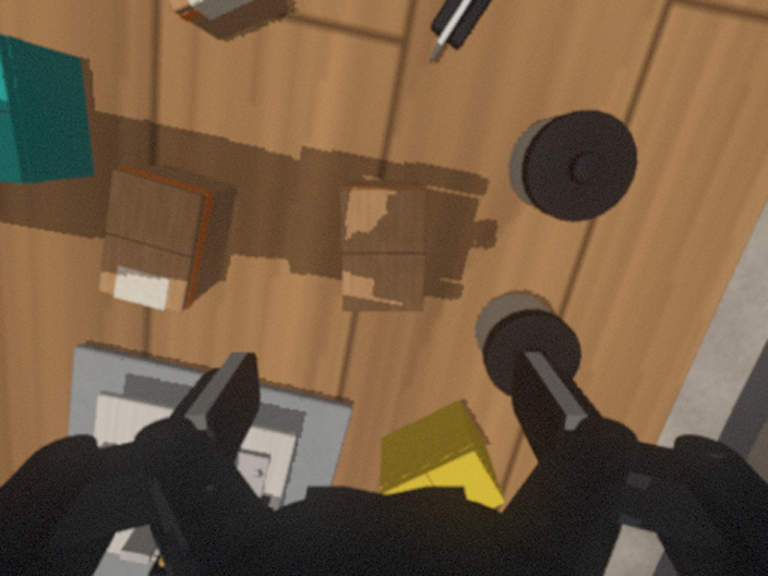

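The carton's top corners are at about (342,188), (425,188), (424,311) and (343,311), so it is aligned with the jaws.

```bash
python3 - <<'E'
from h import *
import pickle
d=pickle.load(open("c2.pkl","rb"))
q=np.array([(342,188),(425,188),(424,311),(343,311)],float)
W=world(d,(q+.5)/1.5-.5,.076);print(W.round(4),[np.linalg.norm(W[i]-W[i-1]).round(4) for i in range(4)],W.mean(0))
for e in ((W[3]-W[0])+(W[2]-W[1]),(W[1]-W[0])+(W[2]-W[3])): print(np.degrees(np.arctan2(e[1],e[0])))
q=np.array([(484,345),(530,398),(510,165),(580,350)],float)
J=world(d,(q+.5)/1.5-.5,.074)
s=ctrl.get_state();Rt=R.from_quat(s["tcp_rot"]).as_matrix()
print("corners tool",((W-s["eef_pos"])@Rt).round(4));print("jar in tool",((J-s["eef_pos"])@Rt).round(4), (W.mean(0)-s["eef_pos"])@Rt)
E
```

```text
[[0.5977 0.1556 0.076 ]
 [0.6531 0.1664 0.076 ]
 [0.6719 0.0786 0.076 ]
 [0.6129 0.0671 0.076 ]] [np.float64(0.0898), np.float64(0.0565), np.float64(0.0898), np.float64(0.0601)] [0.63389551 0.11694317 0.076     ]
-79.06546505515254
10.99478004872141
corners tool [[ 0.0454 -0.0303  0.1714]
 [ 0.0455  0.0261  0.1716]
 [-0.0443  0.0279  0.1717]
 [-0.0443 -0.0322  0.1715]]
jar in tool [[-0.0729  0.0747  0.1739]
 [-0.1191  0.1142  0.174 ]
 [ 0.0604  0.0831  0.1738]
 [-0.0769  0.1481  0.1741]] [ 0.00057153 -0.00211511  0.17157191]
```

Request:
{"name": "send_rows", "arguments": {
  "moves": "0 0 0 0 -0.006 0.3 1;0 0 0 0 -0.006 0.6 1;0 0 0 0 -0.006 0.8 1;0 0 0 0 -0.006 0.9 1;0 0 0 0 -0.006 0.985 1;0 0 0 0 -0.006 0.985 1;0 0 0 0 -0.006 0.985 -1;0 0 0 0 -0.006 0.985 -1;0 0 0 0 -0.006 0.985 -1;0 0 0 0 -0.006 0.985 -1;0 0 0 0 -0.006 0.985 -1;0 0 0 0 -0.006 0.985 -1",
  "newtons": 50
}}

```text
time: 5.0
eef_pos: [0.6351, 0.1181, 0.0505]
tcp_rot: [0.636, 0.772, 0.001, 0.001]
contact_force: [-0.3, 0.1, 5.7]
opening: 0.694
finger_force: 56.2
```

```bash
python3 - <<'E'
from h import *
print(ctrl.finger_overhang)
s=ctrl.get_state(); print(s)
E
```

```text
0.014
{'time': 5.0, 'qpos': array([ 2.70844798e-02,  4.38588521e-01,  1.76593753e+00, -7.07640370e-06,
        9.33619561e-01, -1.66134934e-01]), 'dq': array([-0.00049001,  0.00078675, -0.00119997,  0.00026671, -0.00070153,
       -0.0012649 ]), 'joint_efforts': array([ 3.26121277e-03, -3.75637794e+01, -2.16585535e+01,  2.09280563e-02,
       -1.67805199e-01,  3.19494597e-03]), 'eef_pos': array([0.63510605, 0.11814141, 0.05046396]), 'tcp_rot': array([0.63559975, 0.77201683, 0.00112896, 0.0013023 ]), 'contact_force': array([-0.28702131,  0.06762335,  5.65066239]), 'wrist_torque': array([ 0.0164523 ,  0.18158088, -0.0023897 ]), 'finger_force': 56.18074357509613, 'opening': 0.6943670483931416}
```

Request:
{"name": "send_rows", "arguments": {
  "moves": "0 0 0 0 0 -0.2 -1;0 0 0 0 0 -0.5 -1;0 0 0 0 0 -0.75 -1;0 0 0 -0.25 -0.23 -0.85 -1;0 0 0 -0.4 -0.37 -0.85 -1;0 0 0 -0.513 -0.478 -0.85 -1;0 0 0 -0.513 -0.478 -0.85 -1"
}}

```text
time: 5.88
eef_pos: [0.558, -0.0023, 0.2174]
tcp_rot: [0.637, 0.771, -0.001, -0.001]
contact_force: [0.4, 0.7, -2.3]
opening: 0.695
finger_force: 55.6
```

Request:
{"name": "send_rows", "arguments": {
  "moves": "0 0 0.0428 -0.2 -0.18 0 -1;0 0 0.0428 -0.4 -0.37 0 -1;0 0 0.0428 -0.513 -0.478 0 -1;0 0 0.0428 -0.513 -0.478 0 -1;0 0 0.0428 -0.513 -0.478 0.2 -1;0 0 0.0428 -0.513 -0.478 0.35 -1;0 0 0.0428 -0.513 -0.478 0.35 -1;0 0 0.0428 -0.513 -0.478 0.35 -1"
}}

```text
time: 6.88
eef_pos: [0.4865, -0.1196, 0.1494]
tcp_rot: [0.733, 0.68, 0.0, 0.001]
contact_force: [0.6, 0.3, -1.7]
opening: 0.69
finger_force: 55.6
```

```bash
python3 - <<'E'
from h import *
import pickle
d=cam("scene"); pickle.dump(d,open("c3.pkl","wb")); save(d,"s3.png",(90,150,250,270),5)
s=ctrl.get_state(); t=R.from_quat(s["tcp_rot"]).as_matrix(); print(s["time"],s["eef_pos"],t.round(4),np.degrees(np.arctan2(t[1,0],t[0,0])),s["contact_force"],s["wrist_torque"])
E
```

```text
6.925 [ 0.48678116 -0.11994814  0.1499836 ] [[ 7.480e-02  9.972e-01  2.700e-03]
 [ 9.972e-01 -7.480e-02 -1.100e-03]
 [-8.000e-04  2.800e-03 -1.000e+00]] 85.71056634511743 [ 0.14032907 -0.27914873 -2.61747126] [ 0.06465518 -0.0123297  -0.0248057 ]
```

View pics/s3.png

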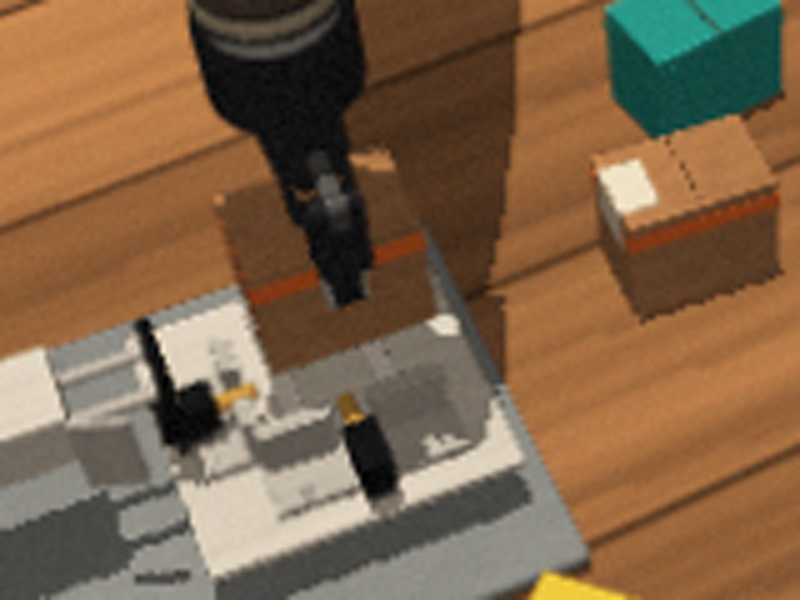

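The carton hangs upright just above the rails. Its lower front edge runs from (272,375) to (442,318) in the crop, clear of both brass plungers at (240,395) and (350,408).

Request:
{"name": "send_rows", "arguments": {
  "moves": "0 0 0 0 0 0.06 -1;0 0 0 0 0 0.11 -1;0 0 0 0 0 0.145 -1;0 0 0 0 0 0.16 -1;0 0 0 0 0 0.168 -1;0 0 0 0 0 0.168 -1;0 0 0 0 0 0.168 -1"
}}

```text
time: 7.8
eef_pos: [0.4857, -0.1203, 0.1154]
tcp_rot: [0.733, 0.68, 0.0, 0.0]
contact_force: [-2.2, 0.6, 3.3]
opening: 0.699
finger_force: 56.1
```

```bash
python3 - <<'E'
from h import *
import pickle
d=pickle.load(open("c3.pkl","rb"))
q=np.array([(272,375),(442,318)],float)
uv=np.c_[90+(q[:,0]+.5)/5-.5,150+(q[:,1]+.5)/5-.5]
W=world(d,uv,.0995);print(W,np.degrees(np.arctan2(*(W[1]-W[0])[1::-1]))-90)
print((W-[.5018,-.135,0])@R.from_euler('z',-4.3,degrees=True).as_matrix())
s=ctrl.get_state(); print(s["eef_pos"],s["contact_force"],s["wrist_torque"])
E
```

```text
[[ 0.51251796 -0.16613686  0.0995    ]
 [ 0.5211152  -0.0751824   0.0995    ]] -5.399694640141817
[[ 0.01302239 -0.0302456   0.0995    ]
 [ 0.01477578  0.06109745  0.0995    ]]
[ 0.48570833 -0.12025352  0.11544027] [-2.16300245  0.59369754  3.29248747] [0.04777581 0.32090035 0.0049089 ]
```

Request:
{"name": "send_rows", "arguments": {
  "moves": "0 0 0 0 0 0 -1;0 0 0 0 0 0 -1;0 0 0 -0.015 0.02 0 -1;0 0 0 -0.03 0.04 0 -1;0 0 0 -0.045 0.06 0 -1;0 0 0 -0.045 0.06 0 -1;0 0 0 -0.045 0.06 0 -1"
}}

```text
time: 8.68
eef_pos: [0.4968, -0.1294, 0.1155]
tcp_rot: [0.733, 0.68, 0.0, -0.001]
contact_force: [-3.0, 2.4, 6.2]
opening: 0.698
finger_force: 56.9
```

Request:
{"name": "send_rows", "arguments": {
  "moves": "0 0 0 0 0.007 0 -1;0 0 0 0 0.014 0 -1;0 0 0 0 0.02 0 -1;0 0 0 0 0.02 0 -1;0 0 0 0 0.02 0 -1"
}}

```text
time: 9.3
eef_pos: [0.499, -0.1295, 0.1156]
tcp_rot: [0.733, 0.68, -0.002, -0.003]
contact_force: [-8.7, 2.7, 12.1]
opening: 0.696
finger_force: 57.2
```

Request:
{"name": "send_rows", "arguments": {
  "moves": "0 0 0 0 0.004 -0.002 -1;0 0 0 0 0.007 -0.003 -1;0 0 0 0 0.007 -0.003 -1;0 0 0 0 0.007 -0.003 -1"
}}

```text
time: 9.8
eef_pos: [0.5, -0.1296, 0.1156]
tcp_rot: [0.733, 0.68, -0.002, -0.003]
contact_force: [-9.6, 3.3, 10.4]
opening: 0.699
finger_force: 57.0
```

```bash
python3 - <<'E'
from h import *
import pickle
d=cam("wrist"); pickle.dump(d,open("c4.pkl","wb")); d["image"]=cv2.convertScaleAbs(d["image"],alpha=1.6)
save(d,"w4.png",None,1.5)
s=ctrl.get_state(); t=R.from_quat(s["tcp_rot"]).as_matrix(); print(s["time"],s["eef_pos"],t.round(4),np.degrees(np.arctan2(t[1,0],t[0,0])),s["contact_force"],s["wrist_torque"])
E
```

```text
9.85 [ 0.4999734  -0.12960793  0.11561142] [[ 0.0755  0.9971 -0.0069]
 [ 0.9971 -0.0755  0.0022]
 [ 0.0016 -0.007  -1.    ]] 85.66983189329788 [-9.69553287  3.26836466 10.87738889] [ 0.34515992  1.54839393 -0.14962354]
```

View pics/w4.png

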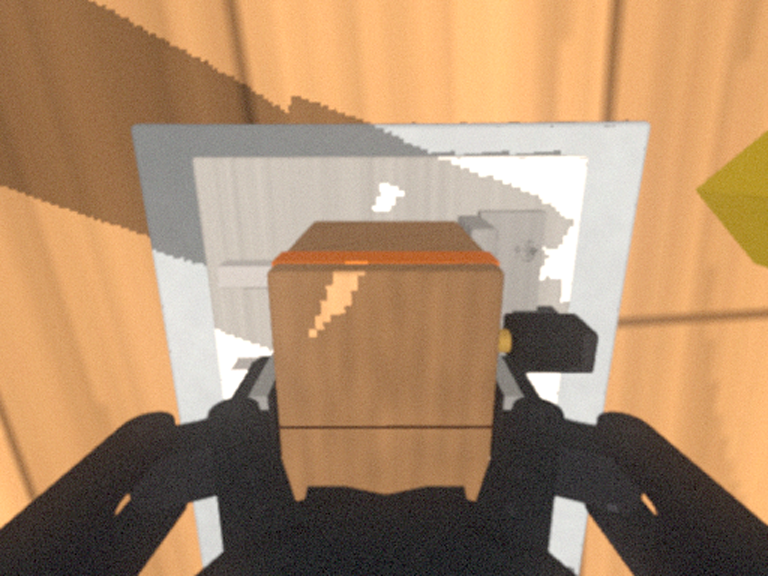

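The carton sits on the rails against the back plunger, whose brass is still visible at (505,342). The tool tilt is negligible, so I'll push on a little.

Request:
{"name": "send_rows", "arguments": {
  "moves": "0 0 0 0 0.003 -0.004 -1;0 0 0 0 0.006 -0.006 -1;0 0 0 0 0.006 -0.006 -1;0 0 0 0 0.006 -0.006 -1"
}}

```text
time: 10.35
eef_pos: [0.5008, -0.1296, 0.1157]
tcp_rot: [0.733, 0.68, -0.002, -0.003]
contact_force: [-7.6, 2.5, 5.5]
opening: 0.696
finger_force: 56.3
```

Request:
{"name": "send_rows", "arguments": {
  "moves": "0 0 0 0 0.003 0 -1;0 0 0 0 0.006 0 -1;0 0 0 0 0.006 0 -1;0 0 0 0 0.006 0 -1"
}}

```text
time: 10.85
eef_pos: [0.5017, -0.1297, 0.1157]
tcp_rot: [0.733, 0.68, -0.002, -0.004]
contact_force: [-8.3, 2.1, 7.0]
opening: 0.695
finger_force: 56.5
```

Request:
{"name": "send_rows", "arguments": {
  "moves": "0 0 0 0 0.003 0 -1;0 0 0 0 0.006 0 -1;0 0 0 0 0.006 0 -1;0 0 0 0 0.006 0 -1"
}}

```text
time: 11.35
eef_pos: [0.5019, -0.1297, 0.1157]
tcp_rot: [0.733, 0.68, -0.003, -0.005]
contact_force: [-10.7, 0.9, 8.9]
opening: 0.696
finger_force: 57.0
```

Request:
{"name": "send_rows", "arguments": {
  "moves": "0 0 0 0 0.003 0 -1;0 0 0 0 0.006 0 -1;0 0 0 0 0.006 0 -1;0 0 0 0 0.006 0 -1"
}}

```text
time: 11.85
eef_pos: [0.5021, -0.1298, 0.1158]
tcp_rot: [0.733, 0.681, -0.005, -0.006]
contact_force: [-15.9, 1.9, 12.6]
opening: 0.694
finger_force: 57.4
```

Request:
{"name": "send_rows", "arguments": {
  "moves": "0 0 0 0 -0.004 -0.003 -1;0 0 0 -0.006 -0.004 -0.003 -1;0 0 0 -0.012 -0.004 -0.003 -1;0 0 0 -0.018 -0.004 -0.003 -1;0 0 0 -0.018 -0.004 -0.003 -1;0 0 0 -0.018 -0.004 -0.003 -1"
}}

```text
time: 12.6
eef_pos: [0.5019, -0.1304, 0.116]
tcp_rot: [0.733, 0.68, -0.001, -0.008]
contact_force: [-11.0, 10.4, 11.2]
opening: 0.699
finger_force: 57.2
```

Request:
{"name": "send_rows", "arguments": {
  "moves": "0 0 0 -0.004 0 0 -1;0 0 0 -0.008 0 0 -1;0 0 0 -0.008 0 0 -1;0 0 0 -0.008 0 0 -1"
}}

```text
time: 13.1
eef_pos: [0.5019, -0.1312, 0.1161]
tcp_rot: [0.733, 0.68, -0.001, -0.008]
contact_force: [-10.7, 14.1, 11.6]
opening: 0.696
finger_force: 57.3
```

Request:
{"name": "send_rows", "arguments": {
  "moves": "0 0 0 -0.004 0 -0.005 -1;0 0 0 -0.008 0 -0.008 -1;0 0 0 -0.008 0 -0.008 -1;0 0 0 -0.008 0 -0.008 -1"
}}

```text
time: 13.6
eef_pos: [0.5017, -0.1334, 0.1161]
tcp_rot: [0.733, 0.68, -0.001, -0.008]
contact_force: [-7.8, 10.0, 3.6]
opening: 0.693
finger_force: 56.1
```

Request:
{"name": "send_rows", "arguments": {
  "moves": "0 0 0 -0.004 0 0 -1;0 0 0 -0.008 0 0 -1;0 0 0 -0.008 0 0 -1;0 0 0 -0.008 0 0 -1"
}}

```text
time: 14.1
eef_pos: [0.5015, -0.1349, 0.1161]
tcp_rot: [0.733, 0.68, -0.001, -0.008]
contact_force: [-7.7, 9.9, 3.0]
opening: 0.692
finger_force: 56.1
```

```bash
python3 - <<'E'
from h import *
s=ctrl.get_state(); t=R.from_quat(s["tcp_rot"]).as_matrix(); print(s["time"],s["eef_pos"],t.round(4),np.degrees(np.arctan2(t[1,0],t[0,0])),s["contact_force"],s["wrist_torque"])
E
```

```text
14.1 [ 0.50154902 -0.13485913  0.11610325] [[ 0.0748  0.9971 -0.0115]
 [ 0.9972 -0.0747  0.0101]
 [ 0.0092 -0.0122 -0.9999]] 85.70992682002768 [-7.68067851  9.85961208  2.98295893] [1.75085841 1.24205655 0.29930368]
```

Request:
{"name": "send_rows", "arguments": {
  "moves": "0 0 0 -0.003 0 0 -1;0 0 0 -0.006 0 0 -1;0 0 0 -0.006 0 0 -1;0 0 0 -0.006 0 0 -1"
}}

```text
time: 14.6
eef_pos: [0.5015, -0.135, 0.1162]
tcp_rot: [0.733, 0.68, -0.0, -0.008]
contact_force: [-7.5, 12.4, 5.2]
opening: 0.696
finger_force: 56.3
```

Request:
{"name": "send_rows", "arguments": {
  "moves": "0 0 0 -0.003 0 0 -1;0 0 0 -0.006 0 0 -1;0 0 0 -0.006 0 0 -1;0 0 0 -0.006 0 0 -1"
}}

```text
time: 15.1
eef_pos: [0.5015, -0.1352, 0.1162]
tcp_rot: [0.733, 0.68, 0.001, -0.009]
contact_force: [-6.1, 16.8, 6.3]
opening: 0.697
finger_force: 56.4
```

Request:
{"name": "send_rows", "arguments": {
  "moves": "0 0 0 0 0.005 0 -1;0 0 0 0 0.01 0 -1;0 0 0 0 0.01 0 -1;0 0 0 0 0.01 0 -1"
}}

```text
time: 15.6
eef_pos: [0.5018, -0.1352, 0.1163]
tcp_rot: [0.733, 0.68, -0.001, -0.011]
contact_force: [-12.5, 15.9, 10.9]
opening: 0.698
finger_force: 57.2
```

```bash
python3 - <<'E'
from h import *
import pickle
w=cam("wrist"); d=cam("scene"); e=cam("side")
ims=[]
for c,(x0,y0,x1,y1),k in((d,(100,165,220,265),3.3),(w,(130,120,430,370),1.32),(e,(290,125,410,225),3.3)):
    i=cv2.convertScaleAbs(c["image"],alpha=1.4)[y0:y1,x0:x1,::-1]
    ims.append(cv2.resize(i,(396,330) ,interpolation=cv2.INTER_CUBIC))
o=cv2.resize(np.hstack(ims[:2]),(792,330)); o=np.vstack([o,np.hstack([cv2.resize(ims[2],(324,270)),np.zeros((270,468,3),np.uint8)])])
cv2.imwrite("pics/fin.png",o)
s=ctrl.get_state(); t=R.from_quat(s["tcp_rot"]).as_matrix(); print(s["time"],s["eef_pos"],t.round(4),np.degrees(np.arctan2(t[1,0],t[0,0])),s["contact_force"],s["wrist_torque"])
E
```

```text
15.75 [ 0.50177451 -0.13525124  0.11630414] [[ 0.0744  0.9971 -0.017 ]
 [ 0.9971 -0.0741  0.0153]
 [ 0.014  -0.0181 -0.9997]] 85.73525003642922 [-12.59565283  15.94417622  10.30253324] [2.86407106 2.06028778 0.4457244 ]
```

View pics/fin.png

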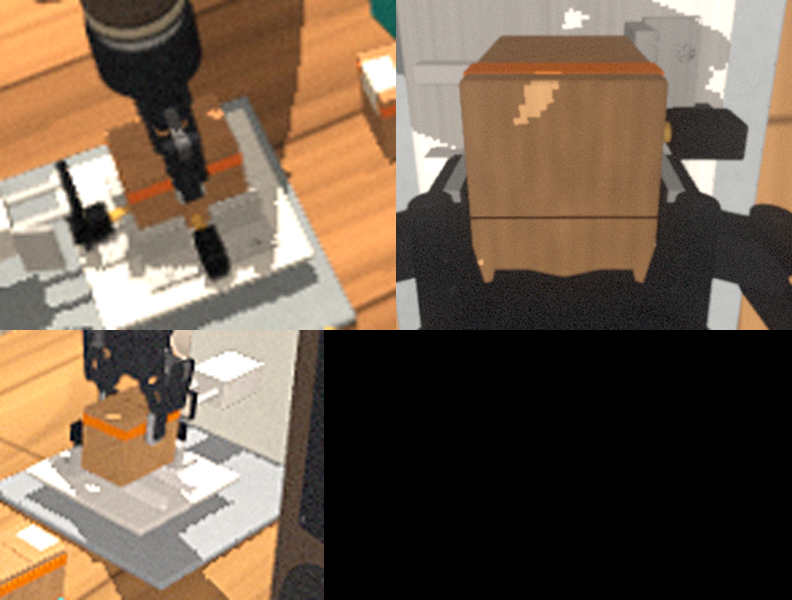

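Request:
{"name": "send_rows", "arguments": {
  "moves": "0 0 -0.001 0 0 0 -1;0 0 -0.001 0 0 0 -1;0 0 -0.001 0 0 0 -1;0 0 -0.001 0 0 0 -1;0 0 -0.001 0 0 0 -1;0 0 -0.001 0 0 0 -1"
}}

```text
time: 16.5
eef_pos: [0.5018, -0.1352, 0.1163]
tcp_rot: [0.732, 0.681, -0.001, -0.012]
contact_force: [-12.2, 16.9, 9.9]
opening: 0.698
finger_force: 57.0
```

```bash
python3 - <<'E'
from h import *
s=ctrl.get_state(); t=R.from_quat(s["tcp_rot"]).as_matrix(); print(s["time"],s["eef_pos"],t[2],np.degrees(np.arctan2(t[1,0],t[0,0])),s["contact_force"],s["wrist_torque"],s["dq"].round(4))
E
```

```text
16.5 [ 0.50176824 -0.13518515  0.11628523] [ 0.0149257  -0.01788854 -0.99972858] 85.89599675836094 [-12.24497464  16.91005037   9.91283238] [ 2.82057085  2.12954974 -0.20036584] [-0.0009  0.0011  0.0012  0.0029  0.0003  0.0004]
```

Request:
{"name": "send_rows", "arguments": {
  "moves": "0 0 0.0003 -0.002 0.004 -0.002 -1;0 0 0.0003 -0.004 0.008 -0.003 -1;0 0 0.0003 -0.004 0.008 -0.003 -1;0 0 0.0003 -0.004 0.008 -0.003 -1;0 0 0.0003 -0.004 0.008 -0.003 -1;0 0 0.0003 -0.004 0.008 -0.003 -1;0 0 0.0003 -0.004 0.008 -0.003 -1"
}}

```text
time: 17.38
eef_pos: [0.502, -0.1353, 0.1164]
tcp_rot: [0.732, 0.681, -0.002, -0.014]
contact_force: [-16.3, 19.1, 12.8]
opening: 0.693
finger_force: 57.4
```

```bash
python3 - <<'E'
from h import *
s=ctrl.get_state(); t=R.from_quat(s["tcp_rot"]).as_matrix(); print(s["time"],s["eef_pos"],t[2],np.degrees(np.arctan2(t[1,0],t[0,0])),s["contact_force"],s["wrist_torque"],s["dq"].round(4))
f=np.abs(s["contact_force"])
if 14<f[0]<25 and 14<f[1]<25 and abs(s["wrist_torque"][2])<.5: print(ctrl.sign_off())
E
```

```text
17.375 [ 0.50196728 -0.13528292  0.11640385] [ 0.01637067 -0.02214699 -0.99962068] 85.8776295925862 [-16.25290242  19.08576404  12.79297543] [3.03297867 2.60119463 0.0426578 ] [ 0.0001 -0.0022 -0.0001 -0.0013  0.0012 -0.001 ]
the job is handed in; nothing more can be done
None
```

I handed the job in at 17.4 s, with the unlabelled carton still gripped and pressed into the corner at about 16 N towards the back stop and 19 N towards the side stop; the judge returned no verdict, and I inferred both plungers being fully in from the force rise and position, not from a direct reading.

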